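# Shut and lock the filter hatch of the bench dust extractor

## Robot

A 6-joint arm with a two-finger parallel gripper is mounted at the origin on the work surface. World frame = base frame: x ahead of the robot, y to its left, z up, the work surface at z = 0. Lengths are in m, angles in rad, forces in N, time in s.
With the tool pointing down it reaches from about 0.275 to 0.725 m from the base axis. Payload 5.6 kg.
Tool frame: the origin (TCP) lies midway between the tips of the shut fingers; the grasp point (between the pads) lies 19 mm behind it; x points along the fingers, y is the direction in which the jaws open and shut, and the axes are right-handed (so a half turn about x gives the same grasp; the last joint's range is limited). The gripper opens to 85 mm and grips with 20 to 120 N. Pads are 22 mm wide; open, the fingers measure 114 mm over their backs; the gripper's body (76 mm by 85 mm) begins 54 mm behind the grasp point. The pads swing forward as they close: fully open they stand 13 mm farther back than shut.
Start: joints at [-0.933, 0.255, 0.108, 0, -1.424, -0.285], TCP at [0.19, -0.516, 0.231] pointing down, gripper open.
Joint ranges: [-2.95, 2.95], [-1.21, 1.97], [-1.09, 1.5], [-2.87, 1.71], [-2.94, -0.07], [-3.05, 3.05]. Speed limits (rad/s): [2.57, 2.57, 3.14, 3.14, 3.14, 3.14].

## Interface

Orientations are given as a 3x3 rotation matrix whose columns are the frame's x, y, z axes.
In Python, from station import r gives the robot as it stands. The module is installed in compiled form; this text tells all that it offers.
- The arm moves only by the tool step_arm, never from a script. Its argument "increments" is a list of rows, each a list of 3 entries, a list of its own where there are three numbers: the shift along the tool's x, y, z in cm, then the turn, a rotation vector about the tool's x, y, z in rad, then the opening, from 0 (shut) to 1 (fully open). A call has 1 to 20 rows; each row shifts and turns the commanded pose from where the row before left it, along the tool's axes as they then stand; what a row does not reach is not made up. A row lasts 1/12 s, in which the tool goes at most 41.7 mm and 7.16 degrees, less where a joint would pass 70% of its speed; a pose out of reach is approached as far as the arm can. A call with a gripper value outside its range is refused whole. The fingers move at their own pace and stop on an object; the grip force is fixed at half the most. Time passes only in rows, so rows that do not move let the fingers close. It gives the time, the measured TCP pose, the force and the opening at its end, in the units of the state.
- r.observe(): the state, without advancing time (a new reading comes with each control period).
- r.read_camera(name): name is "scene" or "top" or "wrist"; returns (picture, depth): 400x640x3 uint8, red, green, blue; 400x640 float32, m along the optical axis (not along the pixel's ray), 0 where there is no reading.
- r.camera_model(name): a dict with "fx", "fy", "cx", "cy" (pixels), "extrinsics" (4x4, takes a point from camera to world coordinates); the wrist camera has in their place "T_tool_cam" (4x4, takes a point from camera to tool coordinates, whose origin is the TCP and whose axes are the tool frame's). Camera axes: x right, y up, looking along -z (the intrinsics and any distortion apply to the point x, -y, -z); pixel columns grow to the right and rows downward; lengths in m; the calibration is good to about 2 mm. A picture is of the moment at which its call begins: read the wrist's pose just before it. camera_model takes no time and is no camera call.
- r.job_done(): hands the job in, once; it reports no verdict.
Trained networks look in the newest picture that a camera, given by its name, has taken for a name from the list of things; names that differ only in an ending like _2 or _b are one class to them, and where a whole thing is asked for, a point or a joint stands for the part that bears it (a point fixed in the world has none). Each returns a list of dicts, best first, with "p" (0 to 1); they miss things now and then, are a little off and sometimes report something else, mostly with a low value. They report only what shows in the picture. A call takes as long as a camera call.
- r.silhouettes(camera, label): "pixels" (400x640 bool, what is visible of it) and "rect" ([left, top, width, height] in pixels, round what is visible of it).
- r.landmark_of(camera, label): "point" ([column, row] in pixels: a listed point, or the origin of a listed thing).
The state is a dict: "clock": time; "qpos": joint angles; "qd": joint speeds; "joint_efforts": joint torques, N m; "position": TCP position; "tcp_rot": TCP orientation; "ft_force": force on the tool from outside, world axes, zero at the start; "wrist_torque": the same for the moment, N m; "gripper_width": opening from 0.0 (shut) to 1.0 (fully open).
Only numpy, scipy, OpenCV 4.12 (cv2) and the standard library are available. Lean on these libraries where they do the work, as an engineer would, in place of code of your own. Each camera call takes 0.05 s, during which the arm holds its last target. There are 200 camera calls.

## Task

The dust extractor on the bench has a fresh filter and its hatch has been left standing open. Push the hatch down shut with your fingertips, then set a fingertip in the slot of the orange quarter-turn fastener, press down against the springy seal and turn it clockwise a quarter turn to its stop, so that the hatch stays locked down when you let go. Only touch and push: do not grip anything, do not reach under the hatch or lift it, and leave the other things on the bench and on the extractor where they are.

Things in the scene. Friction and masses are not known exactly. Their poses are not given: they have to be found in the camera images.
- extractor: Grey dust extractor, fixed. Origin on the bench under the filter chamber's centre; x runs from its front (robot side) to the hinge side, y to its left, z up. Chamber 260 x 260 mm, rim 120 mm high. From y = -130 to -280 mm the blower section, 170 mm high, with an exhaust stub up to 222 mm at its far end. An inlet pipe 68 mm wide stands 50 mm out of the left wall, 62 mm high.
- hatch (a joint): Opening angle (rad): 0 = fully down on a hard stop. Starts 0.45 to 0.75 and stays where left (stiff balanced hinge, 1 to 2 N at the free edge moves it). A springy seal along the front rim, 12 mm travel, holds the unlocked hatch ajar at 0.05 to 0.06; holding it fully down at the fastener takes 12 to 15 N. Locked, it stays at about 0.01.
- hatch_hinge (a point): Middle of the hinge line, 120 mm behind the extractor's origin (its +x) and 120 mm above the bench. Axes of the hatch: -x along the sheet to its free edge, y along the hinge, z out of its upper face. The hatch is an aluminium sheet 250 mm long from the hinge, 256 mm wide, 4 mm thick, its underside on the hinge line.
- hatch_pad (a point): Bare place on the hatch's upper face, 160 mm from the hinge line and 85 mm left of the middle (+y), good for pushing the hatch down. Axes as hatch_hinge. The bare sheet reaches 40 mm from it to left and right.
- latch (a joint): Turn of the fastener (rad): 0 open, 1.571 locked at its stop; grows clockwise from above. Starts 0 to 0.3; stays where left (friction 0.05 N m). Its tongue passes under a steel keeper only with the hatch pressed down to about 0.02 or less; with the hatch higher it strikes the keeper at about 0.7. Two tips spread along the slot, or one near a slot end, turn it with least play.
- slot (a point): Centre of the slot's floor, on the fastener's axis, 190 mm from the hinge line at mid-width, 6 mm above the sheet's underside. x along the slot, z out of the hatch; turns with the orange fastener. Slot 28 mm wide, 18 mm deep, 60 mm long, ends closed by a fixed black collar 78 mm wide, level with the slot's top. Slot front to back (red dots) = open, left to right (green dots) = locked.
- old_filter: Used round pleated filter cartridge, brown with black end caps, 94 mm diameter, 100 mm high, standing on the bench left of the extractor. Origin under its centre. Leave alone.
- screw_tin: Small steel bowl, 64 mm wide, 30 mm high, standing on the blower section. Origin under its centre. Leave alone.
- oilstone: Green block 150 x 50 x 25 mm lying on the bench. Origin under its centre. Leave alone.
- grinder: Ribbed steel porting grinder, 42 mm thick, 265 mm long, lying on the bench. Origin under its middle. Leave alone.
- valve_a: Engine valve standing on its 36 mm head, 105 mm high. Origin under its centre. Leave alone.
- valve_b: Second engine valve, same as valve_a. Leave alone.
- oil_can: Red can, 66 mm diameter, 130 mm high, standing. Origin under its centre. Leave alone.
- brush: Brush with a wooden handle, 200 mm long, lying on the bench in front of the extractor. Leave alone.

How it is judged:
By the outcome, as a careful person would: the job done as asked, in the order asked, and still so for the second after the job is handed in, with the robot touching nothing.
It also fails if it takes over 48 s, if anything falls off the work surface, if the arm or the gripper's body presses on something with over 40 N, if the wrist force passes 120 N, or if a joint passes its speed limit or range.

## Working session

There is one attempt and no reset: what is moved stays moved. The work goes in short steps, Python scripts to look and compute and a tool call to move; the robot and the scene stay as the last step left them, time stands still between calls to the robot, and variables do not carry over. Pictures are saved under pics/ and viewed, about 8 in all and at most 12, crops included, and the job is handed in when it is done.

Besides the shell and the picture viewer there is one more tool, called after "Request:" as name(argument=value, ...) on one line, values as JSON. step_arm: Moves the arm, as the interface text tells. Its arguments: {"type":"object","properties":{"increments":{"type":"array","items":{"type":"array"}}},"required":["increments"]}

```bash
mkdir -p pics; cat > h.py <<'E'
import numpy as np, cv2
from station import r
def save(n,p): cv2.imwrite('pics/'+n+'.png',cv2.cvtColor(p,cv2.COLOR_RGB2BGR))
def ext(cam):
    m=r.camera_model(cam)
    if 'extrinsics' in m: return m,np.array(m['extrinsics'])
    s=r.observe(); T=np.eye(4);T[:3,:3]=s['tcp_rot'];T[:3,3]=s['position']
    return m,T@np.array(m['T_tool_cam'])
def cloud(cam,d):
    m,T=ext(cam); v,u=np.mgrid[:d.shape[0],:d.shape[1]]
    P=np.stack([(u-m['cx'])/m['fx']*d,-(v-m['cy'])/m['fy']*d,-d],-1)
    W=P@T[:3,:3].T+T[:3,3]; W[d==0]=np.nan; return W
E
python3 - <<'E'
from h import *
np.set_printoptions(precision=4,suppress=True)
for c in ['scene','top']:
    m=r.camera_model(c);print(c,{k:v for k,v in m.items() if k!='extrinsics'},np.array(m['extrinsics'])[:3])
    p,d=r.read_camera(c);save(c+'0',p);np.save(c+'0.npy',d);W=cloud(c,d)
    for l in ['extractor','hatch_hinge','hatch_pad','slot']:
        for x in r.landmark_of(c,l)[:2]:
            u,v=np.round(x['point']).astype(int); print(l,x['p'],x['point'],np.nanmedian(W[v-2:v+3,u-2:u+3].reshape(-1,3),0))
print(r.observe()); print(r.camera_model('wrist'))
E
```

```text
scene {'fx': 504.2566794479603, 'fy': 504.2566794479603, 'cx': 322.4523340389125, 'cy': 200.71415465434572} [[-0.718  -0.5694  0.4003  1.0763]
 [ 0.6959 -0.5792  0.4245  0.5908]
 [-0.0098  0.5834  0.8121  1.2662]]
hatch_hinge 0.6 [255.0, 252.6] [ 0.7537 -0.0152  0.1178]
hatch_hinge 0.18 [336.3, 314.8] [0.7049 0.2397 0.0606]
hatch_pad 0.29 [258.8, 129.6] [ 0.4018 -0.435   0.0005]
top {'fx': 463.9018306429852, 'fy': 463.9018306429852, 'cx': 317.78476123280666, 'cy': 195.12535589570024} [[-0.0258  0.989  -0.1453  0.3142]
 [-0.9996 -0.0266 -0.0035  0.0227]
 [-0.0073  0.1452  0.9894  1.5714]]
extractor 0.68 [331.7, 171.0] [ 0.581  -0.0163  0.2352]
hatch_hinge 0.78 [329.8, 126.1] [ 0.7525 -0.0175  0.1229]
hatch_hinge 0.57 [213.4, 233.5] [0.421  0.3827 0.0061]
hatch_pad 0.8 [307.2, 167.0] [0.6005 0.0577 0.2085]
slot 0.71 [335.7, 169.0] [ 0.5881 -0.0284  0.2251]
{'clock': 0.5, 'qpos': array([-0.9334,  0.2551,  0.1081, -0.    , -1.4239, -0.2846]), 'qd': array([ 0.0003, -0.001 , -0.0008, -0.0006,  0.0007, -0.0015]), 'joint_efforts': array([  0.0009, -38.6052,  23.7893,   5.3643,  -0.001 ,  -0.    ]), 'position': array([ 0.1901, -0.5161,  0.2312]), 'tcp_rot': array([[-0.    , -0.3455,  0.9384],
       [ 0.0001,  0.9384,  0.3455],
       [-1.    ,  0.0001,  0.    ]]), 'ft_force': array([ 0.6322, -0.6783,  0.2689]), 'wrist_torque': array([-0.0102,  0.0299,  0.018 ]), 'gripper_width': 0.9992875027020405}
{'fx': 298.9200598619589, 'fy': 298.9200598619589, 'cx': 315.98750755042215, 'cy': 197.6919824616956, 'T_tool_cam': array([[ 0.0002,  0.3255, -0.9455, -0.1433],
       [ 1.    , -0.0002,  0.0002,  0.0001],
       [-0.0002, -0.9455, -0.3255, -0.0841],
       [ 0.    ,  0.    ,  0.    ,  1.    ]])}
```

View pics/top0.png

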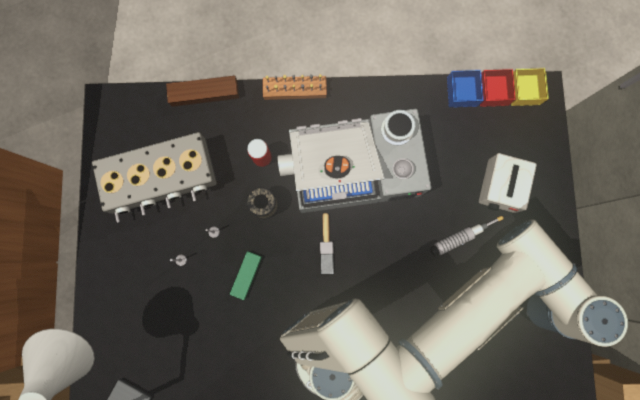

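View pics/scene0.png

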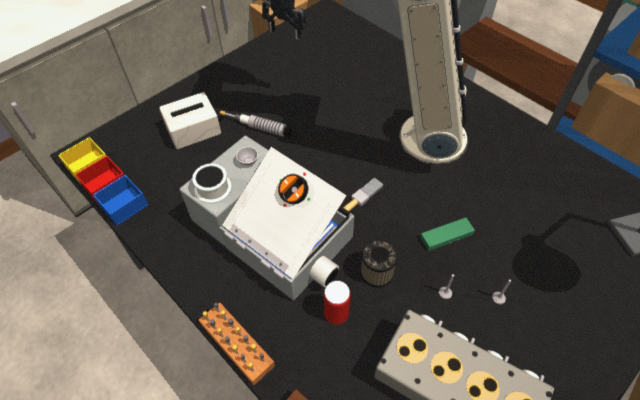

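```bash
python3 - <<'E'
from h import *
np.set_printoptions(precision=4,suppress=True)
d=np.load('top0.npy');W=cloud('top',d)
p=cv2.cvtColor(cv2.imread('pics/top0.png'),cv2.COLOR_BGR2HSV)
# orange mask
o=(p[...,0]<18)&(p[...,1]>150)&(p[...,2]>120)&(W[...,2]>.12)&(abs(W[...,1])<.2)
v,u=np.nonzero(o);print('orange',len(u),u.min(),u.max(),v.min(),v.max(),np.nanmean(W[o],0))
# hatch plane & blower top
g=np.isfinite(W[...,2])
z=W[...,2]
b=g&(abs(z-.17)<.006)&(W[...,1]<-.14)&(W[...,0]>.3)
pts=W[b][:,:2];rc=cv2.minAreaRect(pts.astype(np.float32));print('blower',len(pts),rc,z[b].mean())
for y in np.arange(-.16,.16,.04):
    s=g&(abs(W[...,1]-y)<.004)&(z>.11)
    q=W[s];i=np.argsort(q[:,0]);q=q[i][::max(1,len(q)//14)];print(round(y,2),[(round(a,3),round(c,3)) for a,_,c in q])
E
```

```text
orange 61 327 346 158 170 [ 0.5983 -0.0269  0.2407]
blower 2629 ((0.6486657857894897, -0.2245745211839676), (0.26078158617019653, 0.1599920690059662), 6.073716163635254) 0.1695542146368597
-0.16 [(np.float64(0.066), np.float64(0.684)), (np.float64(0.082), np.float64(0.682)), (np.float64(0.098), np.float64(0.687)), (np.float64(0.11), np.float64(0.69)), (np.float64(0.124), np.float64(0.696)), (np.float64(0.137), np.float64(0.684)), (np.float64(0.151), np.float64(0.681)), (np.float64(0.162), np.float64(0.671)), (np.float64(0.173), np.float64(0.66)), (np.float64(0.518), np.float64(0.11)), (np.float64(0.555), np.float64(0.255)), (np.float64(0.64), np.float64(0.172)), (np.float64(0.68), np.float64(0.162)), (np.float64(0.727), np.float64(0.169)), (np.float64(0.765), np.float64(0.172))]
-0.12 [(np.float64(0.071), np.float64(0.7)), (np.float64(0.081), np.float64(0.698)), (np.float64(0.093), np.float64(0.698)), (np.float64(0.103), np.float64(0.698)), (np.float64(0.114), np.float64(0.692)), (np.float64(0.124), np.float64(0.684)), (np.float64(0.135), np.float64(0.678)), (np.float64(0.144), np.fl
[... 3259 characters left out ...]
.float64(0.133)), (np.float64(0.748), np.float64(0.121))]
0.12 [(np.float64(0.064), np.float64(0.259)), (np.float64(0.07), np.float64(0.218)), (np.float64(0.072), np.float64(0.257)), (np.float64(0.075), np.float64(0.201)), (np.float64(0.08), np.float64(0.214)), (np.float64(0.089), np.float64(0.237)), (np.float64(0.096), np.float64(0.263)), (np.float64(0.104), np.float64(0.264)), (np.float64(0.112), np.float64(0.295)), (np.float64(0.118), np.float64(0.301)), (np.float64(0.122), np.float64(0.237)), (np.float64(0.124), np.float64(0.306)), (np.float64(0.126), np.float64(0.189)), (np.float64(0.127), np.float64(0.199)), (np.float64(0.13), np.float64(0.155)), (np.float64(0.133), np.float64(0.179))]
```

The top view shows the hatch open (about 0.55 rad) with its free edge towards the robot. The slot is at about (337,167), the brush in front at (326,245), the tin at (403,169) and the inlet pipe at (287,165). The scene view agrees, with the filter at (378,262) and the oil can at (337,302). Next I fit the hatch plane and extractor pose.

```bash
python3 - <<'E'
from h import *
np.set_printoptions(precision=4,suppress=True)
from scipy.optimize import least_squares
for c in ['top','scene']:
    p,d=r.read_camera(c);W=cloud(c,d)
    s=r.silhouettes(c,'hatch')
    if not s: print(c,'none');continue
    M=s[0]['pixels'];print(c,s[0]['p'],M.sum(),s[0]['rect'])
    Mi=cv2.erode(M.astype(np.uint8),np.ones((5,5)))>0
    P=W[Mi&np.isfinite(W[...,2])]; P=P[(P[:,2]>.11)&(P[:,2]<.3)]
    f=least_squares(lambda a:a[0]+a[1]*P[:,0]+a[2]*P[:,1]-P[:,2],[0,-.5,0],loss='soft_l1',f_scale=.003).x
    n=np.array([-f[1],-f[2],1]);n/=np.linalg.norm(n);th=np.arccos(n[2]);yaw=np.arctan2(n[1],n[0])
    print('theta',th,'yaw',yaw)
    ey=np.array([-np.sin(yaw),np.cos(yaw),0]);ex=np.cross(ey,n)
    Q=W[M&np.isfinite(W[...,2])];Q=Q[abs(Q@n-f[0]*n[2])<.012]
    a=Q@ex;b=Q@ey
    # hinge line on upper face: point z=.12+.004cos
    rc=cv2.minAreaRect(np.stack([a,b],1).astype(np.float32));print('rect',rc, np.percentile(a,[.5,99.5]),np.percentile(b,[.5,99.5]))
    bm=np.mean(np.percentile(b,[.5,99.5])); 
    # a such that point z=.12+.004cos(th) on plane
    o=n*(f[0]*n[2]); z=.12+.004*n[2]; ah=(z-o[2]-ey[2]*bm)/ex[2]; H=o+ex*ah+ey*bm; print('hinge top',H,'free edge at',ah-np.percentile(a,.5))
    H=H-.004*n
    print('hinge',H,'pad',H-.16*ex+.085*ey+.004*n,'slot',H-.19*ex+.006*n,'origin',H-.12*np.array([np.cos(yaw),np.sin(yaw),0]))
E
```

```text
top 0.56 4886 [292.0, 123.2, 90.4, 70.6]
theta 0.559617490527611 yaw 0.10932047761723074
rect ((0.43962734937667847, -0.09473355114459991), (0.2551722824573517, 0.2573443651199341), 89.84481048583984) [0.3142 0.5615] [-0.2204  0.0313]
hinge top [ 0.7482 -0.013   0.1234] free edge at 0.24932389786651044
hinge [ 0.7461 -0.0132  0.12  ] pad [0.6041 0.0567 0.2083] slot [ 0.5892 -0.0304  0.2259] origin [ 0.6268 -0.0263  0.12  ]
scene 0.76 8621 [223.2, 146.0, 123.4, 129.5]
theta 0.5573615853049961 yaw 0.11173527982201642
rect ((0.44210195541381836, -0.0984201729297638), (0.2605087161064148, 0.2537912428379059), 89.9737548828125) [0.3165 0.5638] [-0.2235  0.03  ]
hinge top [ 0.7486 -0.0134  0.1234] free edge at 0.24834286431836589
hinge [ 0.7465 -0.0136  0.12  ] pad [0.6042 0.0559 0.208 ] slot [ 0.5894 -0.0313  0.2256] origin [ 0.6273 -0.027   0.12  ]
```

Request:
step_arm(increments=[[[-2.5,0,0],[0,0,0],0],[[-2.5,0,0],[0,0,0],0],[[-2.5,0,0],[0,0,0],0],[[-2.5,0,0],[0,0,0],0],[[0,1.65,2.4],[0,0,0],0],[[0,1.65,2.4],[0,0,0],0],[[0,1.65,2.4],[0,0,0],0],[[0,1.65,2.4],[0,0,0],0],[[0,1.65,2.4],[0,0,0],0],[[0,1.65,2.4],[0,0,0],0],[[0,1.65,2.4],[0,0,0],0],[[0,1.65,2.4],[0,0,0],0],[[0,1.65,2.4],[0,0,0],0],[[0,1.65,2.4],[0,0,0],0],[[0,1.65,2.4],[0,0,0],0],[[0,1.65,2.4],[0,0,0],0],[[0,1.65,2.4],[0,0,0],0],[[0,1.65,2.4],[0,0,0],0],[[0,1.65,2.4],[0,0,0],0],[[0,1.65,2.4],[0,0,0],0]])

```text
clock: 2.37
position: [0.4598, -0.1343, 0.3315]
tcp_rot: [[0.001, -0.346, 0.938], [0.0, 0.938, 0.346], [-1.0, -0.0, 0.0]]
ft_force: [1.3, -0.8, 0.1]
gripper_width: 0.002
```

Request:
step_arm(increments=[[[0,1.65,2.4],[0,0,0],0],[[0,1.65,2.4],[0,0,0],0],[[0,1.65,2.4],[0,0,0],0],[[0,1.65,2.4],[0,0,0],0],[[0,1.65,2.4],[0,0,0],0],[[0,1.65,2.4],[0,0,0],0],[[0,1.65,2.4],[0,0,0],0],[[0,1.65,2.4],[0,0,0],0],[[0,0,0],[-0.11,0,0],0],[[0,0,0],[-0.11,0,0],0],[[0,0,0],[-0.11,0,0],0],[[0,0,0],[-0.11,0,0],0],[[0,0,0],[-0.11,0,0],0],[[0,0,0],[-0.11,0,0],0],[[0,0,0],[-0.11,0,0],0],[[0,0,0],[-0.11,0,0],0],[[0,0,0],[-0.11,0,0],0],[[0,0,0],[-0.11,0,0],0],[[0,0,0],[-0.11,0,0],0],[[0,0,0],[-0.11,0,0],0]])

```text
clock: 4.03
position: [0.5938, 0.0545, 0.3313]
tcp_rot: [[-0.0, -0.994, -0.107], [0.0, -0.107, 0.994], [-1.0, 0.0, 0.0]]
ft_force: [0.4, -0.3, -0.5]
gripper_width: -0.001
```

```bash
python3 - <<'E'
from h import *
np.set_printoptions(precision=4,suppress=True)
s=r.observe();print(s)
p,d=r.read_camera('wrist');save('w1',p);W=cloud('wrist',d)
for l in ['slot','hatch_pad','hatch_hinge']:
    for x in r.landmark_of('wrist',l)[:2]:
        u,v=np.round(x['point']).astype(int); print(l,x['p'],x['point'],np.nanmedian(W[v-2:v+3,u-2:u+3].reshape(-1,3),0))
E
```

```text
{'clock': 4.0333, 'qpos': array([ 0.3535,  0.3511,  0.4919, -0.    , -1.7116, -0.2461]), 'qd': array([-0.0008,  0.0007, -0.0009,  0.0003,  0.0009,  1.31  ]), 'joint_efforts': array([ -0.001 , -44.0484,  23.8289,   5.3733,  -0.0011,  -1.7513]), 'position': array([0.5938, 0.0545, 0.3313]), 'tcp_rot': array([[-0.    , -0.9942, -0.1072],
       [ 0.    , -0.1072,  0.9942],
       [-1.    ,  0.    ,  0.    ]]), 'ft_force': array([ 0.3627, -0.3436, -0.4584]), 'wrist_torque': array([-0.0076, -0.0548,  0.0286]), 'gripper_width': -0.0013163874779050313}
slot 0.71 [332.1, 93.2] [ 0.5908 -0.0316  0.2267]
hatch_pad 0.88 [305.3, 191.5] [0.6036 0.0575 0.2087]
hatch_pad 0.63 [255.3, 235.0] [0.6739 0.1862 0.0543]
hatch_hinge 0.81 [186.5, 92.3] [ 0.7441 -0.0157  0.1286]
```

View pics/w1.png

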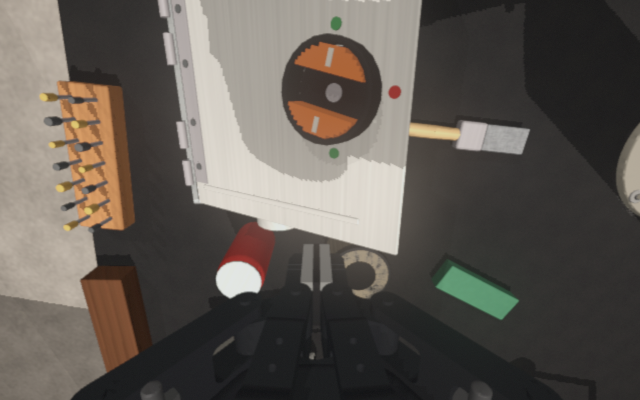

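The wrist view shows the slot at (332,93), turned a little clockwise from the red dot at (395,92), and the pad beyond the fingertips. The network's slot and hinge points agree with my fit to within about 3 mm. Now I push the hatch down at the pad.

Request:
step_arm(increments=[[[3,0,0],[0,0,0],0],[[3,0,0],[0,0,0],0],[[2.5,0,0],[0,0,0],0],[[0.8,0,0],[0,0,0],0],[[0.8,0,0],[0,0,0],0],[[0.8,0,0],[0,0,0],0],[[0.8,0,0],[0,0,0],0],[[0.8,0,0],[0,0,0],0],[[0.8,0,0],[0,0,0],0],[[0.8,0,0],[0,0,0],0],[[0.8,0,0],[0,0,0],0]])

```text
clock: 5.15
position: [0.5939, 0.0546, 0.1818]
tcp_rot: [[0.0, -0.995, -0.102], [0.0, -0.102, 0.995], [-1.0, -0.001, 0.0]]
ft_force: [-0.1, -0.5, 0.5]
gripper_width: -0.003
```

Request:
step_arm(increments=[[[0.8,0,0],[0,0,0],0],[[0.8,0,0],[0,0,0],0],[[0.8,0,0],[0,0,0],0],[[0.8,0,0],[0,0,0],0],[[0.5,0,0],[0,0,0],0],[[0.5,0,0],[0,0,0],0],[[0,0,0],[0,0,0],0]])

```text
clock: 5.73
position: [0.5932, 0.0545, 0.1389]
tcp_rot: [[-0.002, -0.995, -0.102], [-0.0, -0.102, 0.995], [-1.0, 0.002, -0.0]]
ft_force: [0.1, 0.2, 0.4]
gripper_width: -0.0
```

Request:
step_arm(increments=[[[0.4,0,0],[0,0,0],0],[[0.4,0,0],[0,0,0],0],[[0.4,0,0],[0,0,0],0],[[0.3,0,0],[0,0,0],0],[[0,0,0],[0,0,0],0]])

```text
clock: 6.15
position: [0.5939, 0.0545, 0.1265]
tcp_rot: [[0.001, -0.995, -0.102], [-0.0, -0.102, 0.995], [-1.0, -0.001, -0.0]]
ft_force: [-4.5, 1.7, 11.2]
gripper_width: -0.002
```

```bash
python3 - <<'E'
from h import *
np.set_printoptions(precision=4,suppress=True)
s=r.observe();print(s['position'],s['ft_force'])
p,d=r.read_camera('top');save('t2',p[80:260,250:470].repeat(3,0).repeat(3,1));W=cloud('top',d)
g=np.isfinite(W[...,2])
H=np.array([.7463,-.0134]);ex=np.array([.994,.1098]);ey=np.array([-.1098,.994])
L=np.stack([(W[...,:2]-H)@ex,(W[...,:2]-H)@ey],-1)
for y in [-.1,-.07,.07,.1]:
  for x in [-.23,-.19,-.1,-.05]:
    k=g&(abs(L[...,0]-x)<.008)&(abs(L[...,1]-y)<.01); print(y,x,np.median(W[k][:,2]).round(4),end=' | ')
E
```

```text
[0.5939 0.0545 0.1265] [-4.5489  1.7167 11.1718]
-0.1 -0.23 0.1257 | -0.1 -0.19 0.126 | -0.1 -0.1 0.1275 | -0.1 -0.05 0.1247 | -0.07 -0.23 0.1284 | -0.07 -0.19 0.1258 | -0.07 -0.1 0.1253 | -0.07 -0.05 0.1246 | 0.07 -0.23 0.1273 | 0.07 -0.19 0.4479 | 0.07 -0.1 0.5474 | 0.07 -0.05 nan | 0.1 -0.23 0.1265 | 0.1 -0.19 0.4487 | 0.1 -0.1 0.5481 | 0.1 -0.05 nan |
  return _methods._mean(a, axis=axis, dtype=dtype,
  ret = ret.dtype.type(ret / rcount)
```

Request:
step_arm(increments=[[[-1,0,0],[0,0,0],0],[[-2,0,0],[0,0,0],0],[[-3,0,0],[0,0,0],0.2],[[-3,0,0],[0,0,0],0.2],[[-3,0,0],[0,0,0],0.2],[[0,0.5,-2],[0,0,0],0.2],[[0,0.5,-2],[0,0,0],0.2],[[0,0,0],[0,0,0],0.2],[[0,0,0],[0,0,0],0.2]])

```text
clock: 6.95
position: [0.5878, 0.013, 0.2455]
tcp_rot: [[0.0, -0.995, -0.1], [0.0, -0.1, 0.995], [-1.0, -0.0, 0.0]]
ft_force: [-0.7, 0.1, 0.2]
gripper_width: 0.2
```

```bash
python3 - <<'E'
from h import *
np.set_printoptions(precision=4,suppress=True)
s=r.observe();print(s['position'],s['tcp_rot'],s['gripper_width'],s['clock'])
m,T=ext('wrist')
p,d=r.read_camera('wrist');save('w2',p);W=cloud('wrist',d)
for l in ['slot','hatch_pad','hatch_hinge']:
    for x in r.landmark_of('wrist',l)[:1]:
        u,v=np.round(x['point']).astype(int); print(l,x['p'],x['point'],np.nanmedian(W[v-2:v+3,u-2:u+3].reshape(-1,3),0))
q=cv2.cvtColor(p,cv2.COLOR_RGB2HSV)
# orange segments, orthorectified by depth
o=(q[...,0]<18)&(q[...,1]>130)&(q[...,2]>60)&np.isfinite(W[...,2])&(np.hypot(W[...,0]-.5574,W[...,1]+.0343)<.05)&(W[...,2]>.14)
n,lab,st,ce=cv2.connectedComponentsWithStats(o.astype(np.uint8))
for i in range(1,n):
    if st[i,4]>150:
        P=W[lab==i];print('orange',st[i],P.mean(0),cv2.minAreaRect(P[:,:2].astype(np.float32)), np.median(P[:,2]))
k=np.isfinite(W[...,2])&(np.hypot(W[...,0]-.5574,W[...,1]+.0343)<.05)
zz=W[k];print('collar z',np.percentile(zz[:,2],[5,20,50,80,95]))
col=zz[zz[:,2]>.138];print('circle',cv2.minEnclosingCircle(col[:,:2].astype(np.float32)))
E
```

```text
[0.5878 0.013  0.2455] [[ 0.0003 -0.995  -0.1003]
 [ 0.0003 -0.1003  0.995 ]
 [-1.     -0.0004  0.0003]] 0.20017281100018983 6.95
slot 0.71 [356.1, 143.8] [ 0.559  -0.0347  0.1383]
hatch_pad 0.77 [322.5, 236.0] [0.5777 0.0548 0.1336]
hatch_hinge 0.73 [140.8, 143.8] [ 0.7444 -0.0133  0.1256]
orange [ 328  102   74   36 1311] [ 0.5563 -0.0565  0.1554] ((0.5550755858421326, -0.05776984244585037), (0.01801651529967785, 0.05933385714888573), 82.17659759521484) 0.15549467894780544
orange [ 318  154   71   34 1190] [ 0.5628 -0.0154  0.154 ] ((0.561751127243042, -0.012508735060691833), (0.018496956676244736, 0.058586448431015015), 81.82679748535156) 0.1546683732434776
collar z [0.1345 0.1387 0.2999 0.326  0.3333]
circle ((0.5574133992195129, -0.03426613286137581), 0.0500650517642498)
```

View pics/w2.png

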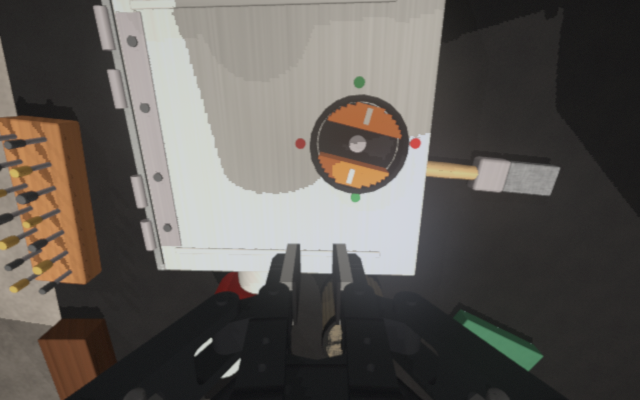

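The wrist view shows the hatch ajar on its seal. The slot is centred at about (357,144) and points slightly clockwise of the red dots, which puts the latch at about 0.25 rad. The centre measures (0.558, -0.035), against (0.557, -0.034) predicted. I move over it, line up and go in.

Request:
step_arm(increments=[[[0,1.14,-1.49],[0,0,0],0.2],[[0,1.14,-1.49],[0,0,0],0.2],[[0,1.14,-1.49],[0,0,0],0.2],[[0,0,0],[0.12,0,0],0.2],[[0,0,0],[0.12,0,0],0.2],[[3,0,0],[0,0,0],0.2],[[3,0,0],[0,0,0],0.2],[[1.5,0,0],[0,0,0],0.2],[[0,0,0],[0,0,0],0.2]])

```text
clock: 7.9
position: [0.5557, -0.0343, 0.1663]
tcp_rot: [[-0.008, -0.99, 0.138], [-0.0, 0.138, 0.99], [-1.0, 0.008, -0.001]]
ft_force: [-0.5, -0.1, 0.2]
gripper_width: 0.206
```

```bash
python3 - <<'E'
from h import *
s=r.observe();print(s['position'],s['tcp_rot'],s['ft_force'])
p,d=r.read_camera('wrist');save('w3',p[120:400,160:480].repeat(2,0).repeat(2,1))
E
```

```text
[ 0.55574941 -0.03431845  0.16625149] [[-7.76081882e-03 -9.90416117e-01  1.37897370e-01]
 [-1.54958160e-04  1.37902712e-01  9.90445767e-01]
 [-9.99969872e-01  7.66530183e-03 -1.22371102e-03]] [-0.45149068 -0.09309257  0.20372548]
```

View pics/w3.png

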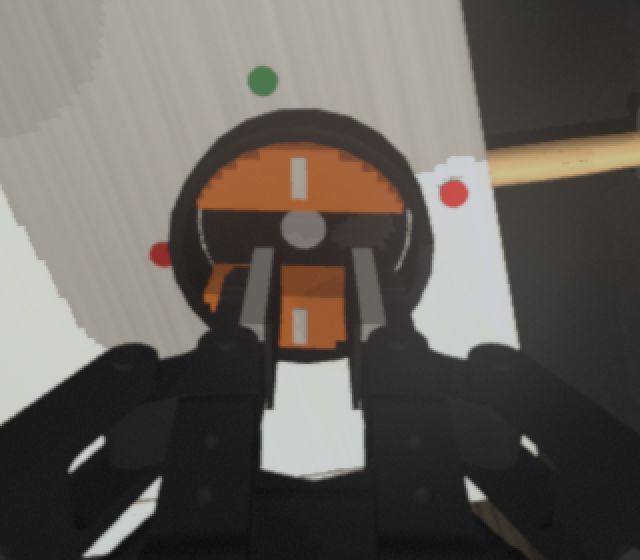

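```bash
python3 - <<'E'
from h import *
np.set_printoptions(precision=4,suppress=True)
s=r.observe();print(s['position'],s['tcp_rot'][:,1],s['tcp_rot'][:,0])
p,d=r.read_camera('wrist');W=cloud('wrist',d)
print('disk',np.nanmedian(W[231:237,308:315].reshape(-1,3),0))
R=s['tcp_rot'];t=(W-s['position'])@R   # tool coords
for c in [290,300,311,322,335]:
    z=[(v,*(t[v,c]*1000).round(1)) for v in (224,226,228,240,246,250,253,256)]; print(c,[(int(a),float(b),float(e),float(f)) for a,b,e,f in z])
q=cv2.cvtColor(p,cv2.COLOR_RGB2HSV)
o=(q[...,0]<18)&(q[...,1]>130)&(q[...,2]>60);o[:190]=0;o[300:]=0;o[:,:255]=0;o[:,370:]=0
for n,a,b in(('up',190,232),('dn',240,300)):
    k=o.copy();k[:a]=0;k[b:]=0
    x=t[k]*1000;x=x[np.isfinite(x[:,0])&(abs(x[:,0]-np.nanmedian(x[:,0]))<5)]
    print(n,len(x),'x',np.median(x[:,0]),'y',x[:,1].min(),x[:,1].max(),'z',np.percentile(x[:,2],[1,5,50,95,99]))
E
```

```text
[ 0.5572 -0.0345  0.1689] [-0.9905  0.1374  0.0036] [-0.0038 -0.0008 -1.    ]
disk [ 0.5615 -0.0349  0.1403]
290 [(224, 30.9, -17.8, -5.3), (226, 30.2, -17.8, -4.2), (228, 30.1, -17.8, -2.9), (240, 30.9, -18.2, 6.1), (246, -10.2, -14.1, -11.5), (250, -13.2, -13.9, -10.9), (253, -16.9, -13.5, -11.3), (256, -18.9, -13.4, -10.8)]
300 [(224, 29.4, -11.3, -6.0), (226, 30.1, -11.4, -4.3), (228, 29.7, -11.4, -3.0), (240, 29.9, -11.5, 5.6), (246, 29.6, -11.6, 9.8), (250, 29.8, -11.7, 12.8), (253, 26.7, -11.5, 13.3), (256, 22.0, -11.2, 12.8)]
311 [(224, 27.9, -4.3, -6.7), (226, 28.7, -4.3, -4.9), (228, 28.1, -4.3, -3.8), (240, 29.3, -4.4, 5.3), (246, 29.8, -4.4, 9.9), (250, 29.5, -4.4, 12.7), (253, 26.2, -4.3, 13.0), (256, 22.7, -4.3, 13.2)]
322 [(224, 28.7, 2.7, -6.4), (226, 28.6, 2.7, -5.0), (228, 27.3, 2.7, -4.2), (240, 29.3, 2.8, 5.3), (246, 28.5, 2.8, 9.2), (250, 28.8, 2.8, 12.3), (253, 25.5, 2.8, 12.6), (256, 22.2, 2.7, 12.9)]
335 [(224, 30.1, 11.0, -5.7), (226, 28.9, 11.0, -4.9), (228, 28.5, 11.0, -3.7), (240, 30.0, 11.2, 5.6), (246, -9.2, 8.7, -11.0), (250, -13.6, 8.5, -11.2), (253, -15.7, 8.3, -10.7), (256, -19.1, 8.1, -11.0)]
up 2336 x 11.32819264844085 y -32.23945757180242 25.118605361502482 z [-32.9508 -32.4208 -22.4735 -15.5629 -14.947 ]
dn 898 x 11.888041136585102 y -33.400359590384646 8.225671412410856 z [12.7017 12.9502 19.0004 30.8999 32.8874]
```

Request:
step_arm(increments=[[[0,-0.3,-0.1],[0,0,0],0.2],[[0.6,0,0],[0,0,0],0.2],[[0.6,0,0],[0,0,0],0.2],[[0.6,0,0],[0,0,0],0.2],[[0.6,0,0],[0,0,0],0.2],[[0,0,0],[0,0,0],0.2]])

```text
clock: 8.5
position: [0.5603, -0.0356, 0.1446]
tcp_rot: [[-0.003, -0.99, 0.138], [0.0, 0.138, 0.99], [-1.0, 0.003, -0.0]]
ft_force: [0.2, 0.7, -0.3]
gripper_width: 0.196
```

Request:
step_arm(increments=[[[0.5,0,0],[0,0,0],0.2],[[0.5,0,0],[0,0,0],0.2],[[0.4,0,0],[0,0,0],0.2],[[0.3,0,0],[0,0,0],0.2],[[0,0,0],[0,0,0],0.2]])

```text
clock: 8.92
position: [0.5612, -0.0357, 0.1297]
tcp_rot: [[0.0, -0.991, 0.137], [-0.0, 0.137, 0.991], [-1.0, -0.0, -0.0]]
ft_force: [-3.1, 0.5, 8.5]
gripper_width: 0.197
```

Request:
step_arm(increments=[[[0.3,0,0],[0,0,0],0.2],[[0.3,0,0],[0,0,0],0.2],[[0.2,0,0],[0,0,0],0.2],[[0,0,0],[0,0,0],0.2]])

```text
clock: 9.25
position: [0.5613, -0.0358, 0.1255]
tcp_rot: [[0.003, -0.991, 0.136], [-0.001, 0.136, 0.991], [-1.0, -0.003, -0.0]]
ft_force: [-10.6, 2.9, 23.9]
gripper_width: 0.199
```

Request:
step_arm(increments=[[[0,0.15,0],[0,0,0],0.2],[[0,0,0],[0.08,0,0],0.2],[[0,0,0],[0.08,0,0],0.2],[[0,0,0],[0.08,0,0],0.2],[[0,0,0],[0.08,0,0],0.2],[[0,0,0],[0.08,0,0],0.2],[[0,0,0],[0.08,0,0],0.2],[[0,0,0],[0.08,0,0],0.2],[[0,0,0],[0,0,0],0.2]])

```text
clock: 10.0
position: [0.5607, -0.0374, 0.1256]
tcp_rot: [[0.004, -0.764, 0.645], [-0.004, 0.645, 0.764], [-1.0, -0.006, -0.0]]
ft_force: [-8.3, -2.6, 20.5]
gripper_width: 0.2
```

```bash
python3 - <<'E'
from h import *
s=r.observe();print(s['position'],s['ft_force'],s['wrist_torque'],s['qpos'])
E
```

```text
[ 0.56069586 -0.03739836  0.12556046] [-8.27636182 -2.55564148 20.46960513] [-1.17655221  2.69249678 -0.00309804] [ 0.21481333  0.32905448 -0.06537103  0.00497728 -1.17291574 -0.91785628]
```

Request:
step_arm(increments=[[[0.1,0,0],[0.08,0,0],0.2],[[0,0,0],[0.08,0,0],0.2],[[0,0,0],[0.08,0,0],0.2],[[0,0,0],[0.08,0,0],0.2],[[0,0,0],[0,0,0],0.2]])

```text
clock: 10.42
position: [0.5601, -0.0382, 0.1254]
tcp_rot: [[0.004, -0.522, 0.853], [-0.005, 0.853, 0.523], [-1.0, -0.006, 0.0]]
ft_force: [-10.4, -4.7, 27.6]
gripper_width: 0.199
```

```bash
python3 - <<'E'
from h import *
s=r.observe();print(s['position'],s['tcp_rot'][:,1],s['ft_force'],s['wrist_torque'],s['qpos'][5])
E
```

```text
[ 0.56007961 -0.0381517   0.12535806] [-0.52249844  0.85261803 -0.00615447] [-10.36559964  -4.73193124  27.57345719] [-1.65083687  4.06577917 -0.03106062] -1.237824128202769
```

Request:
step_arm(increments=[[[0,0,0],[0.08,0,0],0.2],[[0,0,0],[0.08,0,0],0.2],[[0,0,0],[0.08,0,0],0.2],[[0,0,0],[0.08,0,0],0.2],[[0,0,0],[0.08,0,0],0.2],[[0,0,0],[0.08,0,0],0.2],[[0,0,0],[0.08,0,0],0.2],[[0,0,0],[0.04,0,0],0.2],[[0,0,0],[0,0,0],0.2]])

```text
clock: 11.17
position: [0.5595, -0.0375, 0.1253]
tcp_rot: [[0.002, 0.048, 0.999], [-0.004, 0.999, -0.048], [-1.0, -0.004, 0.003]]
ft_force: [-13.1, -2.4, 28.5]
gripper_width: 0.199
```

```bash
python3 - <<'E'
from h import *
s=r.observe();y=s['tcp_rot'][:,1];print(s['position'],np.arctan2(y[1],y[0]),s['ft_force'],s['wrist_torque'],s['qpos'][5])
E
```

```text
[ 0.55947061 -0.03749236  0.12529931] 1.5231125999150505 [-13.06014785  -2.37644833  28.51405254] [-0.75794791  4.77373624  0.28488886] -1.8354125474979042
```

Request:
step_arm(increments=[[[0,0,0],[0.05,0,0],0.2],[[0,0,0],[0.05,0,0],0.2],[[0,0,0],[0,0,0],0.2]])

```text
clock: 11.42
position: [0.5584, -0.0365, 0.1252]
tcp_rot: [[0.0, 0.147, 0.989], [-0.003, 0.989, -0.147], [-1.0, -0.002, 0.001]]
ft_force: [-18.0, 1.0, 32.5]
gripper_width: 0.198
```

```bash
python3 - <<'E'
from h import *
s=r.observe();y=s['tcp_rot'][:,1];print(s['position'],np.arctan2(y[1],y[0]),s['ft_force'],s['wrist_torque'],s['qpos'][5])
E
```

```text
[ 0.55835532 -0.03653287  0.12519227] 1.423191634208709 [-17.99609681   1.02589365  32.4555939 ] [0.65200259 6.31460132 0.42813051] -1.935430234640949
```

Torque is building and the pose is being shoved sideways, so the fastener looks to be at its stop. I unwind inside the play, rise and look.

Request:
step_arm(increments=[[[0,0,0],[-0.08,0,0],0.2],[[0,0,0],[-0.08,0,0],0.2],[[-0.4,0,0],[0,0,0],0.2],[[-0.4,0,0],[0,0,0],0.2],[[-0.5,0,0],[0,0,0],0.2],[[-1,0,0],[0,0,0],0.2],[[-1.5,0,0],[0,0,0],0.2],[[-3,0,0],[0,0,0],0.2],[[-3,0,0],[0,0,0],0.2],[[-3,0,0],[0,0,0],0.2],[[0,0,0],[0,0,0],0.2],[[0,0,0],[0,0,0],0.2]])

```text
clock: 12.42
position: [0.5615, -0.0351, 0.2509]
tcp_rot: [[0.006, -0.013, 1.0], [0.001, 1.0, 0.013], [-1.0, 0.001, 0.006]]
ft_force: [0.5, 0.7, -0.4]
gripper_width: 0.201
```

```bash
python3 - <<'E'
from h import *
np.set_printoptions(precision=4,suppress=True)
s=r.observe();print(s['position'],s['ft_force'],s['clock'])
p,d=r.read_camera('wrist');save('w4',p);W=cloud('wrist',d)
q=cv2.cvtColor(p,cv2.COLOR_RGB2HSV)
o=(q[...,0]<18)&(q[...,1]>130)&(q[...,2]>60)&np.isfinite(W[...,2])&(np.hypot(W[...,0]-.5574,W[...,1]+.0343)<.05)&(W[...,2]>.13)
n,lab,st,ce=cv2.connectedComponentsWithStats(o.astype(np.uint8))
for i in range(1,n):
    if st[i,4]>150:
        P=W[lab==i];print('orange',st[i],P.mean(0),cv2.minAreaRect(P[:,:2].astype(np.float32)))
g=np.isfinite(W[...,2])
H=np.array([.7463,-.0134]);ex=np.array([.994,.1098]);ey=np.array([-.1098,.994])
L=np.stack([(W[...,:2]-H)@ex,(W[...,:2]-H)@ey],-1)
k=g&(L[...,0]<-.06)&(L[...,0]>-.24)&(abs(L[...,1])<.12)&(W[...,2]>.11)&(W[...,2]<.142)&(np.hypot(L[...,0]+.19,L[...,1])>.045)
print('hatch z fit (slope,z at hinge)',k.sum(),np.polyfit(-L[k][:,0],W[k][:,2],1))
E
```

```text
[ 0.5615 -0.0351  0.2509] [ 0.5395  0.6523 -0.3881] 12.4167
orange [278 154  66  30 988] [ 0.5351 -0.041   0.1451] ((0.5338956117630005, -0.04185109585523605), (0.01831776835024357, 0.056948550045490265), 13.376811027526855)
orange [ 288  200   63   27 1022] [ 0.576  -0.0333  0.1432] ((0.5790883302688599, -0.03077901341021061), (0.020572088658809662, 0.05666949227452278), 11.793152809143066)
hatch z fit (slope,z at hinge) 30431 [0.0147 0.1222]
```

View pics/w4.png

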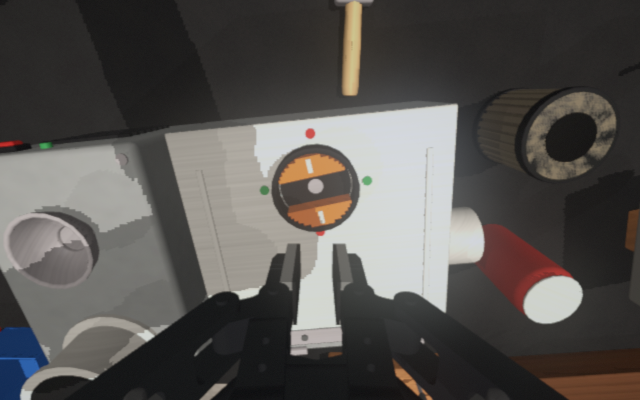

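The picture shows the hatch down: its fitted slope is 0.015, which matches locked. The slot is turned to about 1.44 rad, slightly short of the line between the green dots at (264,190) and (367,181). Unwinding under pressure probably dragged it back through friction on the slot floor. I go in again, finish the turn and this time lift off without unwinding.

Request:
step_arm(increments=[[[0,-0.1,-0.25],[0,0,0],0.2],[[0,0,0],[-0.11,0,0],0.2],[[0,0,0],[-0.11,0,0],0.2],[[3,0,0],[0,0,0],0.2],[[3,0,0],[0,0,0],0.2],[[2,0,0],[0,0,0],0.2],[[0,0,0],[0,0,0],0.2],[[0,0,0],[0,0,0],0.2],[[0,0,0],[0,0,0],0.2]])

```text
clock: 13.22
position: [0.558, -0.0367, 0.1695]
tcp_rot: [[0.002, -0.231, 0.973], [-0.001, 0.973, 0.231], [-1.0, -0.001, 0.001]]
ft_force: [0.4, 0.6, -0.1]
gripper_width: 0.202
```

```bash
python3 - <<'E'
from h import *
np.set_printoptions(precision=4,suppress=True)
s=r.observe();y=s['tcp_rot'][:,1];print(s['position'],np.arctan2(y[1],y[0]),s['tcp_rot'][:,0])
p,d=r.read_camera('wrist');W=cloud('wrist',d);save('w5',p[120:400,160:480].repeat(2,0).repeat(2,1))
t=(W-s['position'])@s['tcp_rot']*1000
q=cv2.cvtColor(p,cv2.COLOR_RGB2HSV)
o=(q[...,0]<18)&(q[...,1]>130)&(q[...,2]>60);o[:180]=0;o[300:]=0;o[:,:255]=0;o[:,370:]=0
n,lab,st,ce=cv2.connectedComponentsWithStats(o.astype(np.uint8))
for i in range(1,n):
    if st[i,4]>150:
        x=t[lab==i];x=x[np.isfinite(x[:,0])];x=x[(abs(x[:,0]-np.median(x[:,0]))<5)]
        print(st[i],'x',np.median(x[:,0]),'y',x[:,1].min(),x[:,1].max(),'z',np.percentile(x[:,2],[1,5,50,95,99]),cv2.minAreaRect(x[:,1:].astype(np.float32)))
E
```

```text
[ 0.558  -0.0367  0.1695] 1.803816529346796 [ 0.0016 -0.0006 -1.    ]
[ 270  187   95   32 2122] x 21.980802234304505 y -27.667473358315462 28.834879207742762 z [-31.9219 -31.1948 -21.3717 -14.2881 -13.7134] ((0.5346698760986328, -22.755367279052734), (18.868120193481445, 56.50818634033203), 89.65609741210938)
[ 300  245   33   39 1142] x 22.535475478673543 y -10.507505903427216 9.95802468459813 z [13.5586 13.8838 20.6544 31.9979 33.7627] ((-0.3334312438964844, 23.74958038330078), (20.946266174316406, 20.460350036621094), 89.62684631347656)
```

View pics/w5.png

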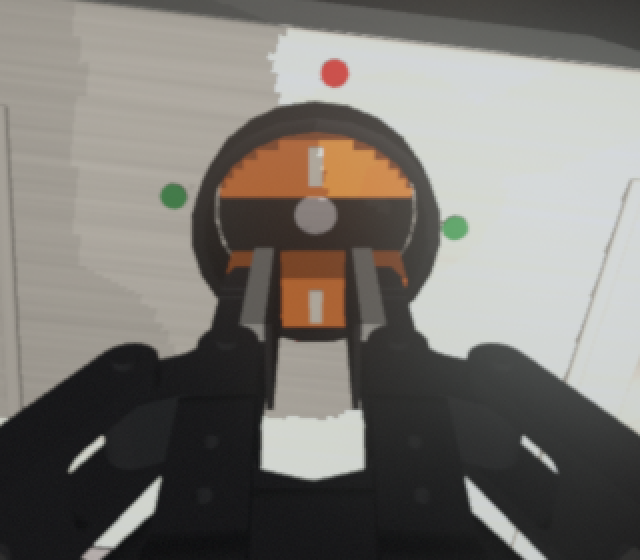

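The crop shows the tips centred over the slot and parallel to it. The green dots at (173,195) and (455,227) confirm about 0.12 rad still to turn.

Request:
step_arm(increments=[[[1,0,0],[0,0,0],0.2],[[1,0,0],[0,0,0],0.2],[[1,0,0],[0,0,0],0.2],[[0.8,0,0],[0,0,0],0.2],[[0.4,0,0],[0,0,0],0.2],[[0.2,0,0],[0,0,0],0.2],[[0,0,0],[0,0,0],0.2]])

```text
clock: 13.85
position: [0.5567, -0.0365, 0.126]
tcp_rot: [[-0.0, -0.231, 0.973], [-0.001, 0.973, 0.231], [-1.0, -0.001, -0.0]]
ft_force: [-8.6, 3.3, 15.1]
gripper_width: 0.201
```

Request:
step_arm(increments=[[[0,0,0],[0.07,0,0],0.2],[[0,0,0],[0.07,0,0],0.2],[[0,0,0],[0.07,0,0],0.2],[[0,0,0],[0.07,0,0],0.2],[[0,0,0],[0.07,0,0],0.2],[[0,0,0],[0,0,0],0.2]])

```text
clock: 14.35
position: [0.5581, -0.0366, 0.1265]
tcp_rot: [[0.003, 0.119, 0.993], [-0.001, 0.993, -0.119], [-1.0, -0.0, 0.003]]
ft_force: [-4.6, 2.3, 13.4]
gripper_width: 0.202
```

```bash
python3 - <<'E'
from h import *
s=r.observe();y=s['tcp_rot'][:,1];print(s['position'],np.arctan2(y[1],y[0]),s['ft_force'],s['wrist_torque'],s['qpos'][5])
E
```

```text
[ 0.55813869 -0.03664474  0.12647495] 1.4510392199417972 [-4.56422632  2.2801003  13.38586251] [0.51453995 1.37197578 0.05654715] -1.9062365948719673
```

Request:
step_arm(increments=[[[0,0,0],[0.06,0,0],0.2],[[0,0,0],[0.06,0,0],0.2],[[0,0,0],[0,0,0],0.2]])

```text
clock: 14.6
position: [0.5579, -0.0362, 0.1265]
tcp_rot: [[0.003, 0.234, 0.972], [-0.001, 0.972, -0.234], [-1.0, -0.0, 0.003]]
ft_force: [-5.4, 3.3, 13.3]
gripper_width: 0.2
```

```bash
python3 - <<'E'
from h import *
s=r.observe();y=s['tcp_rot'][:,1];print(s['position'],np.arctan2(y[1],y[0]),s['ft_force'],s['wrist_torque'],s['qpos'][5])
E
```

```text
[ 0.55792368 -0.03623295  0.12645116] 1.3344086053078676 [-5.42832418  3.33094593 13.26887808] [1.07395528 1.81235135 1.402075  ] -2.023541421690369
```

Torque has risen to 1.4 N m, so it is firmly at the stop. I take the pressure off first, ease the twist inside the play, then rise.

Request:
step_arm(increments=[[[-0.3,0,0],[0,0,0],0.2],[[-0.2,0,0],[-0.06,0,0],0.2],[[-0.3,0,0],[0,0,0],0.2],[[-0.5,0,0],[0,0,0],0.2],[[-1,0,0],[0,0,0],0.2],[[-2,0,0],[0,0,0],0.2],[[-3,0,0],[0,0,0],0.2],[[-3,0,0],[0,0,0],0.2],[[-3,0,0],[0,0,0],0.2],[[0,0,0],[0,0,0],0.2],[[0,0,0],[0,0,0],0.2]])

```text
clock: 15.52
position: [0.5581, -0.0364, 0.2587]
tcp_rot: [[0.004, 0.177, 0.984], [0.001, 0.984, -0.177], [-1.0, 0.001, 0.003]]
ft_force: [0.3, -0.6, 0.5]
gripper_width: 0.197
```

```bash
python3 - <<'E'
from h import *
np.set_printoptions(precision=4,suppress=True)
s=r.observe();print(s['position'],s['ft_force'],s['clock'])
p,d=r.read_camera('wrist');save('w6',p);W=cloud('wrist',d)
q=cv2.cvtColor(p,cv2.COLOR_RGB2HSV)
o=(q[...,0]<18)&(q[...,1]>130)&(q[...,2]>60)&np.isfinite(W[...,2])&(np.hypot(W[...,0]-.5574,W[...,1]+.0343)<.05)&(W[...,2]>.13)
n,lab,st,ce=cv2.connectedComponentsWithStats(o.astype(np.uint8));C=[]
for i in range(1,n):
    if st[i,4]>150:
        P=W[lab==i];rc=cv2.minAreaRect(P[:,:2].astype(np.float32));C.append(rc[0]);print('orange',st[i],rc)
a=np.arctan2(C[1][1]-C[0][1],C[1][0]-C[0][0]);print('normal yaw',a,'latch',1.571-(a-.11))
g=np.isfinite(W[...,2])
H=np.array([.7463,-.0134]);ex=np.array([.994,.1098]);ey=np.array([-.1098,.994])
L=np.stack([(W[...,:2]-H)@ex,(W[...,:2]-H)@ey],-1)
k=g&(L[...,0]<-.06)&(L[...,0]>-.24)&(abs(L[...,1])<.12)&(W[...,2]>.11)&(W[...,2]<.142)&(np.hypot(L[...,0]+.19,L[...,1])>.045)
print('hatch fit',k.sum(),np.polyfit(-L[k][:,0],W[k][:,2],1))
E
```

```text
[ 0.5581 -0.0364  0.2587] [ 0.3172 -0.5745  0.5493] 15.5167
orange [281 156  62  31 908] ((0.5334309339523315, -0.03847159445285797), (0.018347373232245445, 0.05650953948497772), 6.395493030548096)
orange [291 199  61  28 959] ((0.5797713994979858, -0.033591628074645996), (0.02045392617583275, 0.05688265711069107), 5.852206230163574)
normal yaw 0.1049201075152018 latch 1.576079892484798
hatch fit 28934 [0.0143 0.1224]
```

View pics/w6.png

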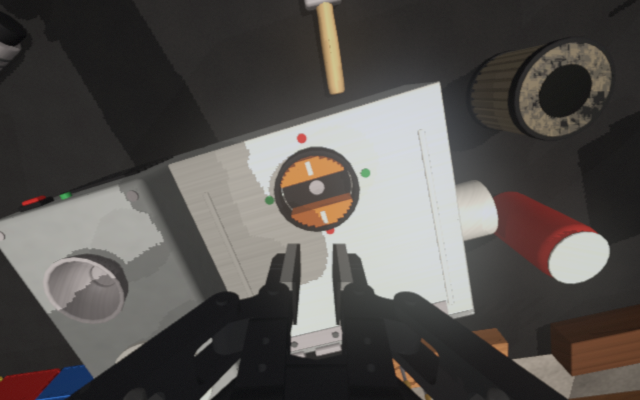

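The slot now lies on the line between the green dots at (269,200) and (365,173). The latch measures about 1.576 rad, the hatch is down and the tin, filter, can and brush are in place. The robot touches nothing, so I hand the job in.

```bash
python3 -c "
from station import r
print(r.job_done())"
```

```text
the job is handed in; nothing more can be done
None
```

The hatch is shut and locked, and I handed the job in at about 15.6 s of the 48 s allowed. I pushed the hatch down at the pad with the shut fingertips. Then I set two tips in the slot, pressed down with 13–33 N and turned the fastener clockwise to its stop.

- **Short first turn:** The check after the first turn showed the latch at only about 1.44 rad. Easing the twist while still pressing had probably dragged it back. I went in again, turned until the torque rose to 1.4 N m, and took the pressure off before easing the twist.
- **Last checks after letting go:**
  - The latch reads about 1.58 rad, with the slot in line with the green dots.
  - The hatch slope is about 0.014 rad, close to the 0.01 expected when locked. That is within what the camera can resolve.
  - The wrist force is near zero.
  - The tin, old filter, oil can and brush looked in place. The oilstone, grinder and valves were out of view in the last picture and were not checked again; the arm did not go near them.

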